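# Snap ring onto a gearbox axle stub, held spread at the groove

### The job

On the grey gearbox, throw the lever into the notch marked by the upright ball-headed pin; this raises the axle stub so that its groove stands clear. Then squeeze the handles of the snap-ring pliers lying in the wooden rest, so that their tips spread the snap ring, carry the spread ring over the top of the axle stub and lower it, level, until it stands around the stub at the height of the groove. Finish while still holding the pliers there with the ring spread, not pressing on the gearbox, and leave the lever in its notch and the other things on the bench where they are.

Things in the scene. Friction and masses are not known exactly. Their poses are not given: they have to be found in the camera images.
- gearbox: Grey gearbox, fixed to the bench: housing 120 x 120 mm, 50 mm high, on a 150 x 150 x 8 mm foot plate; a bearing collar (60 mm across, top 56 mm above the bench) surrounds the axle stub. Origin on the bench on the axis of the stub; z up. A lever with a vertical pivot stands at its +y side.
- lever (a joint): Lever angle (rad) about its vertical pivot: 0 points along the gearbox's -x; grows clockwise seen from above, towards the gearbox's +y. Dark notches in the quadrant plate at 0.05, 0.9 and 1.35; the marked one, with the ball-headed pin just outside it, is 0.9. Range -0.25 to 1.45. Stays where left; about 4 N at the knob moves it. Lifts the axle stub 13.3 mm per rad.
- lever_knob (a point): Middle of the lever's upright black knob (cylinder 22 mm in diameter, 34 mm tall, on a vertical axis), 75 mm from the pivot, 89 mm above the bench. The flat steel lever arm lies 25 mm below this point.
- lever_pivot (a point): Point on the lever's vertical pivot axis, at the height of the knob's middle. It is at x = 0, y = 88 mm in the gearbox frame.
- notch_mark (a point): Top of the ball-headed pin (12 mm ball) marking the notch, 113 mm from the lever's pivot, 78 mm above the bench.
- groove (a point): Middle of the groove, on the axis of the vertical steel axle stub; rises with it (60 mm above the bench at lever 0, 72 mm at lever 0.9). Stub diameter 30 mm; groove 8 mm wide, 2 mm deep. The stub's top is 17 mm above this point, its last 6 mm a cone down to 20 mm diameter. The collar face is 16 mm below this point when raised.
- rest: Fixed wooden rest: base board 245 x 80 x 6 mm, three blocks under the ring (block top 37 mm above the bench), the pliers' pivot and the last 14 mm of the handles. Origin on the bench below the pliers' pivot; +x points along the pliers to the ring.
- pliers: Snap-ring pliers, 180 mm long, 130 g, loose in the rest. Origin on the pivot axis at mid-height of the handles, 45 mm above the bench; +x to the tips, z up. Squeezing both handles together (about 10 N) swings the tips apart to a stop; springs return them. The tip pins, 55 mm ahead, already stand in the ring's end catches, a flange on each under the ring (lowest point 11.4 mm below origin).
- grip_point (a point): Midway between the two black handles at mid-height, 75 mm behind the pivot, 152 mm from the ring's centre: squeeze here, fingers closing along the pliers' y. Each handle is 14 mm tall, 8 mm wide; 58 mm over their outer faces at rest, about 32 mm squeezed to the stop. Below is only the 6 mm base board.
- ring: Dark steel snap ring, flat, 5 mm thick, about 46 mm across, 34 g. Origin at its centre, mid-thickness; +x from the gap to the closed back, z up. Lies 77 mm ahead of the pliers' pivot, 5 mm below the handles' mid-height, x along the pliers' x. Spread to the pliers' stop it passes the 30 mm stub with about 2.5 mm to spare all round; relaxed it does not.
- ring_left (a joint): Spread of the ring's +y half about its back in rad: 0 relaxed, about 0.2 with the pliers squeezed to the stop.
- ring_right (a joint): Spread of the ring's -y half, likewise.
- multimeter: Bystander: green and black multimeter lying flat, 85 x 180 x 46 mm. Origin under its centre.
- spool: Bystander: empty white wire spool, 60 mm diameter, 50 mm tall, standing. Origin under its centre.
- breadboard: Bystander: white breadboard, 55 x 165 x 9 mm. Origin under its centre.
Mind the look-alikes: they are no part of the job. Leave any red or yellow look-alike of the pliers alone.

How it is judged (in metres and radians):
On the way, in this order (a step that is already met when the one before it is completed fails the run):
1. the lever stands in the marked notch while the ring still lies in the rest (value of joint lever between 0.81 and 0.99 rad and height (world z) of ring below 0.055 m), for 0.2 s.
2. the ring, spread by the pliers, is lifted clear of the rest (value of joint each of ring_left, ring_right above 0.13 rad and height (world z) of ring above 0.06 m and contact force between ring and rest below 0.1 N), for 0.2 s.
At the end, for the whole second after the job is handed in: Lever within 0.09 rad of 0.9; ring spread (each half over 0.13 rad) around the stub: centre within 6 mm of its axis and 4 mm of the groove height, tilt under 0.15 rad; fingers squeeze the pliers over 5 N; on the gearbox the ring presses under 6 N, the pliers under 1 N; all at rest (value of joint lever between 0.81 and 0.99 rad and value of joint each of ring_left, ring_right above 0.13 rad and horizontal distance between ring and groove below 0.006 m and z of ring in the frame of groove between -0.004 and 0.004 m and angle between ring's own z axis and vertical below 0.15 rad and contact force between the fingers and pliers above 5 N and contact force between ring and gearbox below 6 N and contact force between pliers and gearbox below 1 N and linear speed of ring below 0.02 m/s); the arm keeps its last pose, push and grip.
It fails at once if a bystander is shoved by more than 20 mm (distance of any of multimeter, spool, breadboard from where it was at the start of the episode above 0.02 m).
It also fails if it takes over 54 s, if anything falls off the work surface, if the arm or the gripper's body presses on something with over 40 N, if the wrist force passes 120 N, or if a joint passes its speed limit or range.

### The arm

A 7-joint arm with a two-finger parallel gripper is mounted at the origin on the work surface. World frame = base frame: x ahead of the robot, y to its left, z up, the work surface at z = 0. Lengths are in mm, angles in rad, forces in N, time in s.
With the tool pointing down it reaches from about 400 to 875 mm from the base axis. Payload 4.4 kg.
Tool frame: the origin (TCP) lies midway between the tips of the shut fingers; the grasp point (between the pads) lies ctrl.grip_depth behind it (ctrl.grip_depth is the distance from the TCP to the grasp point, in mm); z points along the fingers, y is the line along which they close (so a half turn about z gives the same grasp; the last joint's range is limited). The gripper opens to 85 mm and grips with 20 to 120 N. Pads are 22 mm wide; open, the fingers measure 114 mm over their backs; the gripper's body (76 mm by 85 mm) begins 54 mm behind the grasp point. The pads swing forward as they close: fully open they stand 13 mm farther back than shut.
Start: joints at [-1.332, 0.628, 0.038, 1.517, -0.027, 0.996, -0.02], TCP at [195.042, 620.061, 231.313] pointing down, gripper open.
Joint ranges: [-3.06, 3.06], [-0.37, 2.12], [-1.25, 1.32], [0.18, 2.47], [-1.1, 4.24], [0.23, 1.98], [-2.94, 2.94]. Speed limits (rad/s): [2.57, 2.57, 3.14, 3.14, 3.14, 3.14, 3.14].

### API

Orientations are given as [roll, pitch, yaw] about the fixed x, y, z axes, in that order (R = Rz(yaw) Ry(pitch) Rx(roll)).
In Python, from cell import ctrl gives the robot as it stands.
- The arm moves only by the tool carry_out, never from a script. Its argument "deltas" is one flat list of numbers, 7 for each row, row after row: the turn, a rotation vector about the tool's x, y, z in degrees, then the shift along the tool's x, y, z in m, then the closure, from -1 (fully open) to 1 (shut). In form: [wx, wy, wz, dx, dy, dz, claw, wx, wy, wz, dx, dy, dz, claw, ...]. A call has 1 to 12 rows; each row shifts and turns the commanded pose from where the row before left it, along the tool's axes as they then stand; what a row does not reach is not made up. A row lasts 1/8 s, in which the tool goes at most 62.5 mm and 10.7 degrees, less where a joint would pass 70% of its speed; a pose out of reach is approached as far as the arm can. A call with a gripper value outside its range is refused whole. The fingers move at their own pace and stop on an object; the grip force is fixed at half the most. Time passes only in rows, so rows that do not move let the fingers close. It gives the time, the measured TCP pose, the force, the opening and the grip force at its end, in the units of the state.
- ctrl.read_state(): the state, without advancing time (a new reading comes with each control period).
- ctrl.get_image(name): name is "side" or "top"; returns the picture (384x512x3 uint8, red, green, blue); there is no depth.
- ctrl.calibration(name): a dict with "mtx" (3x3 intrinsics, pixels), "R" (3x3) and "t" (3): a world point X has camera coordinates R X + t. Camera axes: x right, y down, z forward; pixel columns grow to the right and rows downward; lengths in mm; the calibration is good to about 2 mm. A picture is of the moment at which its call begins. calibration takes no time and is no camera call.
- ctrl.finish_job(): hands the job in; it is judged then, once.
The state is a dict: "clock": time; "qpos": joint angles; "qd": joint speeds; "tau": joint torques, N m; "eef_pos": TCP position; "tool_rot": TCP orientation; "force": force on the tool from outside, world axes, zero at the start; "torque": the same for the moment, N m; "width": finger opening in mm; "gripper_force": force on a finger pad.
Only numpy, scipy, OpenCV 4.12 (cv2) and the standard library are available. Lean on these libraries where they do the work, as an engineer would, in place of code of your own. Each camera call takes 0.05 s, during which the arm holds its last target. There are 200 camera calls.

## Working session

There is one attempt and no reset: what is moved stays moved. The work goes in short steps, Python scripts to look and compute and a tool call to move; the robot and the scene stay as the last step left them, time stands still between calls to the robot, and variables do not carry over. Pictures are saved under pics/ and viewed, at most 10 in all, crops included, and the job is handed in when it is done.

Besides the shell and the picture viewer there is one more tool, called after ">>>" by a JSON object that holds its "op" and its "data". carry_out: Moves the arm, as the interface text tells. Its arguments: {"type":"object","properties":{"deltas":{"type":"array"}},"required":["deltas"]}

```bash
mkdir -p pics; ls; python3 - <<'E'
from cell import ctrl
import cv2,numpy as np
s=ctrl.read_state(); print(s, ctrl.grip_depth)
for n in("top","side"):
    im=ctrl.get_image(n); cv2.imwrite(f"pics/{n}0.png",cv2.resize(im[:,:,::-1],(800,600),interpolation=cv2.INTER_CUBIC))
    c=ctrl.calibration(n); print(n,c, -np.array(c["R"]).T@np.array(c["t"]))
E
```

```text
pics
{'clock': 0.0, 'qpos': array([-1.33179421,  0.6293434 ,  0.0384611 ,  1.51838205, -0.02699394,
        0.9962904 , -0.01998436]), 'qd': array([ 0.00158993, -0.00071138,  0.00044647,  0.00028571, -0.00135588,
       -0.00049092, -0.00086312]), 'tau': array([ 1.01006113e-03, -5.63420033e+01,  1.22621711e+00, -1.93437445e+01,
        1.10375573e-02,  1.06060159e-02,  7.55806980e-06]), 'eef_pos': array([194.86396718, 619.44299373, 230.38671863]), 'tool_rot': array([-3.13968848e+00,  4.16020044e-05,  2.83679371e+00]), 'force': array([-0.5746354 , -0.27877609, -0.26707043]), 'torque': array([-0.0655783 ,  0.07353575, -0.07663698]), 'gripper_force': 0.0, 'width': 85.42780486070646} 18.700000000000003
top {'mtx': array([[373.52550431,   0.        , 252.99740064],
       [  0.        , 373.52550431, 199.11828725],
       [  0.        ,   0.        ,   1.        ]]), 'R': array([[-0.02624607, -0.99950346, -0.01743493],
       [-0.99616828,  0.02760607, -0.08298593],
       [ 0.08342603,  0.01519007, -0.99639819]]), 't': array([ -77.46726873,  533.19500477, 1255.39305226])} [ 424.38627496 -111.21773015 1293.76841538]
side {'mtx': array([[354.61230951,   0.        , 256.17571902],
       [  0.        , 354.61230951, 191.61360434],
       [  0.        ,   0.        ,   1.        ]]), 'R': array([[-0.98456779, -0.17435888, -0.01500836],
       [-0.10820147,  0.67390102, -0.73085556],
       [ 0.13754531, -0.71795292, -0.68236713]]), 't': array([540.63525258, 196.55793738, 937.07180989])} [424.67007933 634.57740102 791.19651276]
```

View pics/top0.png

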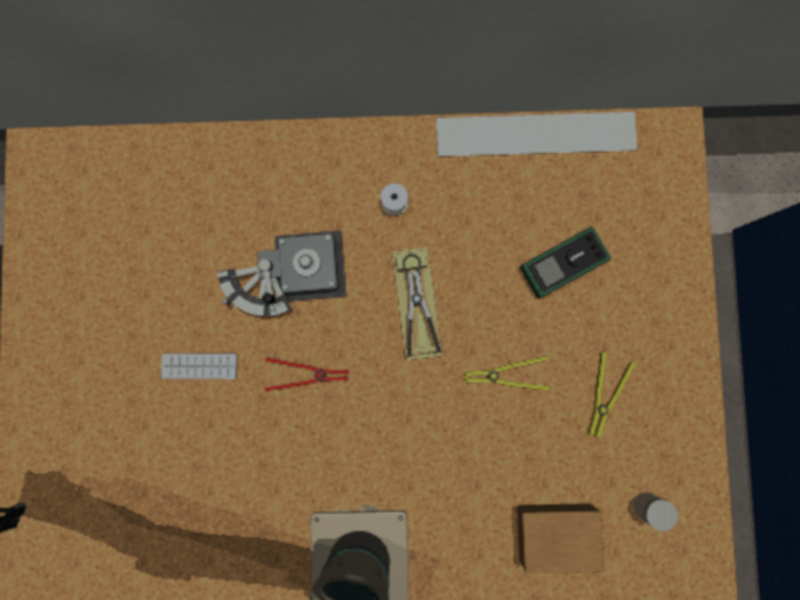

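View pics/side0.png

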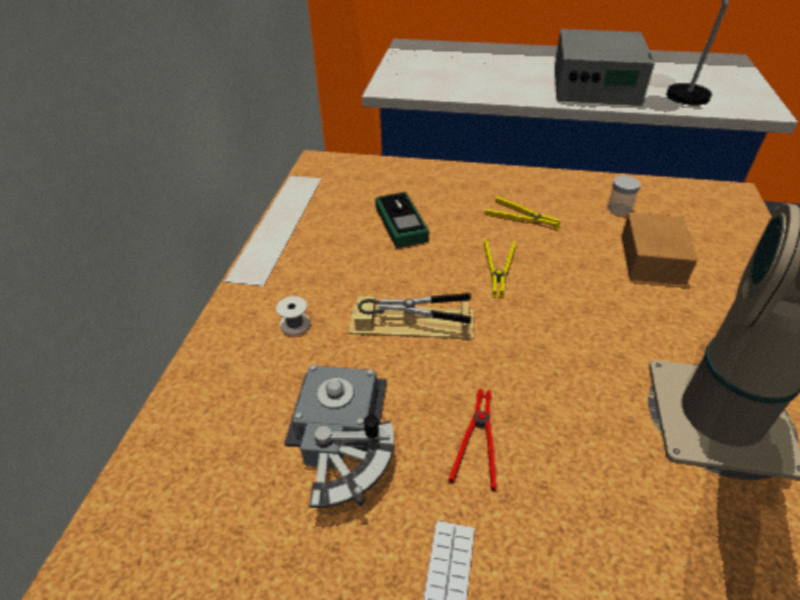

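The top view shows the gearbox (stub ~(306,262)), the lever with its knob at ~(268,298), the grey-and-black pliers in the rest from ring (411,262) to handles (423,355), the spool at (394,198), the multimeter at (565,262), the breadboard at (200,367) and the red and yellow look-alikes. The side view shows the same layout. I'll zoom in.

```bash
python3 - <<'E'
from cell import ctrl
import cv2,numpy as np
def grid(im,x0,y0,w,h,k,name):
    o=cv2.resize(im[y0:y0+h,x0:x0+w,::-1],(w*k,h*k),interpolation=cv2.INTER_CUBIC)
    for x in range((x0+9)//10*10,x0+w,10):
        cv2.line(o,((x-x0)*k,0),((x-x0)*k,6 if x%50 else 14),(0,0,255),1); cv2.putText(o,str(x),((x-x0)*k,24),0,.35,(0,0,255))
    for y in range((y0+9)//10*10,y0+h,10):
        cv2.line(o,(0,(y-y0)*k),(6,(y-y0)*k),(0,0,255),1); cv2.putText(o,str(y),(8,(y-y0)*k+4),0,.35,(0,0,255))
    cv2.imwrite(f"pics/{name}.png",o)
def avg(n): return np.mean([ctrl.get_image(n).astype(float) for _ in range(4)],0).clip(0,255).astype(np.uint8)
t=avg("top"); s=avg("side"); cv2.imwrite("t0.png",t[:,:,::-1]); cv2.imwrite("s0.png",s[:,:,::-1])
grid(t,130,142,158,92,5,"topz"); grid(s,178,178,132,150,4,"sidez")
E
```

```text
(no output)
```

View pics/topz.png

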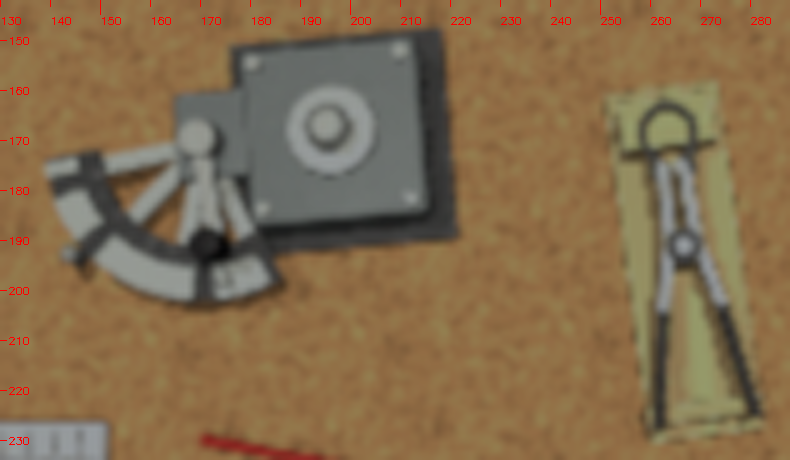

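View pics/sidez.png

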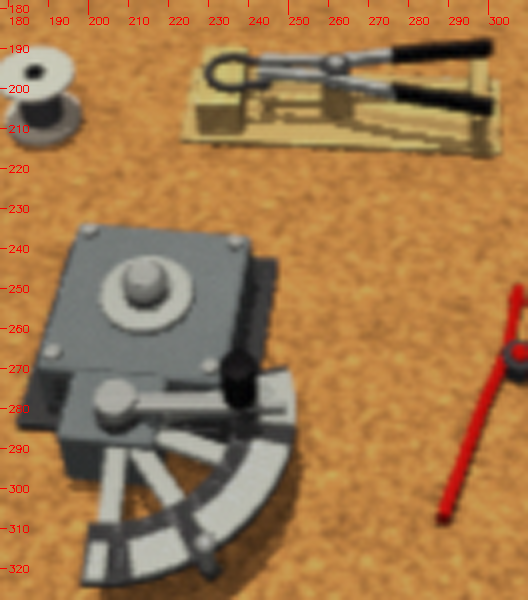

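Zoomed (true pixel is the label minus about 0.4): the top view has stub (195.3,167), pivot cap (169.5,169.5), knob (171,191), pin (144,192.5), ring (263.5,168.5), pliers pivot (266.5,191) and handle ends (261.5,228)/(280.5,225.5). The side view has stub top (215,245), cap (206.7,276.7), knob (237.6,273), pin (229,313), pliers pivot (262.2,193.7) and ring (235.7,196).

```bash
cat > h.py <<'E'
from cell import ctrl
import numpy as np, cv2
from scipy.optimize import least_squares
C={n:{k:np.array(v) for k,v in ctrl.calibration(n).items()} for n in("top","side")}
def proj(n,X):
    c=C[n]; p=c["mtx"]@(c["R"]@np.array(X,float)+c["t"]); return p[:2]/p[2]
def ray(n,uv,z):
    c=C[n]; d=c["R"].T@np.linalg.solve(c["mtx"],[*uv,1]); o=-c["R"].T@c["t"]; return o+d*(z-o[2])/d[2]
def rz(a): return np.array([[np.cos(a),-np.sin(a),0],[np.sin(a),np.cos(a),0],[0,0,1]])
E
python3 - <<'E'
from h import *
T="top";S="side"
def lev(r,a,z): return [-r*np.cos(a),88+r*np.sin(a),z]
def gpts(l): return [(T,(195,166.6),[0,0,77]),(T,(169.1,169.1),[0,88,72]),(T,(170.6,190.4),lev(75,l,104)),(T,(143.6,192),lev(113,.9,75)),
 (T,(176.4,151),[60,60,50]),(T,(215.0,185.0),[-60,-60,50]),(T,(179.0,187.2),[-60,60,50]),(T,(211.8,149.4),[60,-60,50]),
 (S,(214.6,244.6),[0,0,77]),(S,(206.3,276.3),[0,88,72]),(S,(237.2,272.6),lev(75,l,89)),(S,(228.6,313),lev(113,.9,75)),
 (S,(199.2,233.6),[60,-60,50]),(S,(239.6,237),[-60,-60,50]),(S,(187,271.5),[60,60,50])]
f=lambda p:np.concatenate([proj(n,rz(p[2])@X+[p[0],p[1],0])-uv for n,uv,X in gpts(p[3])])
r=least_squares(f,[650,100,0,.05],loss="soft_l1",x_scale=[10,10,.1,.1]);p=r.x
print("gear",p.round(3));print(f(p).reshape(-1,2).round(1).tolist())
for nm,X in(("pivot",[0,88,89]),("knob",lev(75,p[3],89)),("knob.9",lev(75,.9,89)),("pin",lev(113,.9,78)),("groove",[0,0,72])):print(nm,(rz(p[2])@X+[p[0],p[1],0]).round(1))
q=[(T,(263.1,168.1),[77,0,40]),(T,(266.1,190.6),[0,0,52]),(T,(270.6,226.4),[-124,0,52]),(S,(261.8,193.3),[0,0,52]),(S,(235.3,195.6),[77,0,40]),(S,(300.3,196.6),[-124,0,45])]
f=lambda p:np.concatenate([proj(n,rz(p[2])@X+[p[0],p[1],0])-uv for n,uv,X in q])
r=least_squares(f,[600,-100,0.1],loss="soft_l1",x_scale=[10,10,.1]);p=r.x
print("pliers",p.round(3));print(f(p).reshape(-1,2).round(1).tolist())
for X in([77,0,40],[-75,0,45],[-77,0,45]):print((rz(p[2])@X+[p[0],p[1],0]).round(1))
E
```

```text
gear [ 6.39028e+02  9.81280e+01  5.00000e-02 -1.13000e-01]
[[-0.6, 0.1], [-0.9, -0.1], [-0.9, -0.3], [-1.1, 0.0], [0.6, 1.0], [-0.3, -0.7], [0.1, -0.1], [0.4, -0.2], [-0.4, 1.0], [0.3, -0.2], [0.6, -0.5], [0.3, 0.3], [-1.0, -1.1], [2.0, -0.7], [-0.5, -2.3]]
pivot [634.6 186.   89. ]
knob [560.6 173.8  89. ]
knob.9 [585.1 242.3  89. ]
pin [560.  270.9  78. ]
groove [639.   98.1  72. ]
pliers [ 5.58387e+02 -1.36741e+02  1.02000e-01]
[[-0.1, -0.3], [-0.0, -0.8], [0.4, 0.3], [-1.0, 0.3], [0.5, -0.2], [1.4, 0.3]]
[ 635.  -128.9   40. ]
[ 483.8 -144.4   45. ]
[ 481.8 -144.6   45. ]
```

```bash
cat >> h.py <<'E'
from scipy.spatial.transform import Rotation as Ro
def to(pos):
    s=ctrl.read_state(); R=Ro.from_euler("xyz",s["tool_rot"]).as_matrix()
    return (R.T@(np.array(pos)-s["eef_pos"])/1000).round(4)
E
python3 - <<'E'
from h import *
print(to([560.6,173.8,230.4]))
E
```

```text
[-0.4826 -0.316   0.0009]
```

>>> {"op": "carry_out", "data": {"deltas": [0,0,0,-0.0439,-0.0287,0,-1,0,0,0,-0.0439,-0.0287,0,-1,0,0,0,-0.0439,-0.0287,0,-1,0,0,0,-0.0439,-0.0287,0,-1,0,0,0,-0.0439,-0.0287,0,-1,0,0,0,-0.0439,-0.0287,0,-1,0,0,0,-0.0439,-0.0287,0,-1,0,0,0,-0.0439,-0.0287,0,-1,0,0,0,-0.0439,-0.0287,0,-1,0,0,0,-0.0439,-0.0287,0,-1,0,0,0,-0.0439,-0.0287,0,-1,0,0,0,0,0,0,-1]}}

```text
clock: 2.0
eef_pos: [563.9, 168.3, 231.4]
tool_rot: [-3.14, 0.003, 2.828]
force: [-1.1, 0.4, 0.0]
width: 85.7
gripper_force: 0.0
```

```bash
python3 - <<'E'
from h import *
print(to([560.6,173.8,75]), ctrl.read_state()["eef_pos"],ctrl.read_state()["tool_rot"])
E
```

```text
[0.0054 0.0045 0.1563] [563.94330807 168.3028863  231.37315147] [-3.13959379e+00  3.03692670e-03  2.82812681e+00]
```

>>> {"op": "carry_out", "data": {"deltas": [0,0,0,0,0,0.04,-1,0,0,0,0,0,0.04,-1,0,0,0,0,0,0,-1]}}

```text
clock: 2.38
eef_pos: [558.1, 174.2, 148.8]
tool_rot: [-3.138, -0.006, 2.838]
force: [-0.7, -0.5, -0.2]
width: 85.5
gripper_force: 0.0
```

```bash
python3 - <<'E'
from h import *
print(to([560.6,173.8,75]), ctrl.read_state()["eef_pos"],ctrl.read_state()["tool_rot"])
E
```

```text
[-0.0029  0.0006  0.0738] [558.13226947 174.20418596 148.84598768] [-3.13815389 -0.00572652  2.83787726]
```

>>> {"op": "carry_out", "data": {"deltas": [0,0,0,-0.001,0,0.025,-1,0,0,0,-0.001,0,0.025,-1,0,0,0,0,0,0.024,-1,0,0,0,0,0,0,-1,0,0,0,0,0,0,1,0,0,0,0,0,0,1,0,0,0,0,0,0,1,0,0,0,0,0,0,1,0,0,0,0,0,0,1,0,0,0,0,0,0,1]}}

```text
clock: 3.62
eef_pos: [562.9, 173.3, 78.2]
tool_rot: [3.141, 0.0, 2.837]
force: [-2.4, -0.4, 6.1]
width: 20.1
gripper_force: 58.4
```

```bash
python3 - <<'E'
from h import *
s=ctrl.read_state();print(s["eef_pos"])
g=np.array([634.6,186.]); d=s["eef_pos"][:2]-g; print(np.hypot(*d), "lever",-(np.arctan2(d[1],d[0])-np.pi-0.05+0)%(2*np.pi))
# waypoints on arc
R=Ro.from_euler("xyz",s["tool_rot"]).as_matrix()
p=s["eef_pos"].copy()
for l in np.linspace(-.11,.9,11)[1:]:
    X=rz(.05)@[-75*np.cos(l),75*np.sin(l),0]+[*g,s["eef_pos"][2]]; print((R.T@(X-p)/1000).round(4)); p=X
im=ctrl.get_image("side"); cv2.imwrite("pics/a.png",cv2.resize(im[200:340,150:320,::-1],None,fx=4,fy=4,interpolation=2))
E
```

```text
[562.90200571 173.26607119  78.1565283 ]
72.82002010319081 lever 6.157413082842601
[ 0.0055  0.007  -0.    ]
[0.0023 0.0072 0.    ]
[0.0016 0.0074 0.    ]
[0.0008 0.0075 0.    ]
[0.0001 0.0076 0.    ]
[-0.0007  0.0075  0.    ]
[-0.0014  0.0074  0.    ]
[-0.0022  0.0073  0.    ]
[-0.0029  0.007   0.    ]
[-0.0036  0.0067  0.    ]
```

View pics/a.png

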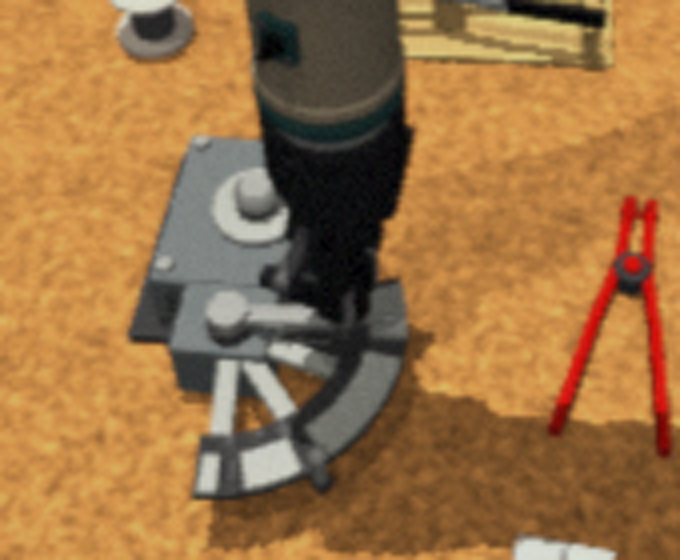

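The knob is held (opening 20 mm, 58 N), and the picture shows the gripper on it with the lever still near its start. Next I'll swing it along the arc.

>>> {"op": "carry_out", "data": {"deltas": [0,0,0,0.003,0.0072,0,1,0,0,0,0.0023,0.0072,0,1,0,0,0,0.0016,0.0074,0,1,0,0,0,0.0008,0.0075,0,1,0,0,0,0,0.0076,0,1,0,0,0,-0.0007,0.0075,0,1,0,0,0,-0.0014,0.0074,0,1,0,0,0,-0.0022,0.0073,0,1,0,0,0,-0.0029,0.007,0,1,0,0,0,-0.0036,0.0067,0,1,0,0,0,0,0,0,1,0,0,0,0,0,0,1]}}

```text
clock: 5.18
eef_pos: [581.7, 244.2, 77.6]
tool_rot: [-3.14, -0.011, 2.837]
force: [-11.7, 2.6, 11.6]
width: 20.1
gripper_force: 60.3
```

```bash
python3 - <<'E'
from h import *
s=ctrl.read_state();print(s["eef_pos"],s["force"])
d=s["eef_pos"][:2]-[634.6,186.]; print(np.hypot(*d), "lever",np.pi+.05-np.arctan2(d[1],d[0])%(2*np.pi))
im=ctrl.get_image("side"); cv2.imwrite("pics/b.png",cv2.resize(im[200:340,150:320,::-1],None,fx=4,fy=4,interpolation=2))
E
```

```text
[581.65963415 244.19645328  77.58446198] [-11.70752982   2.57745997  11.55854933]
78.67343586194846 lever 0.8826567941460328
```

View pics/b.png

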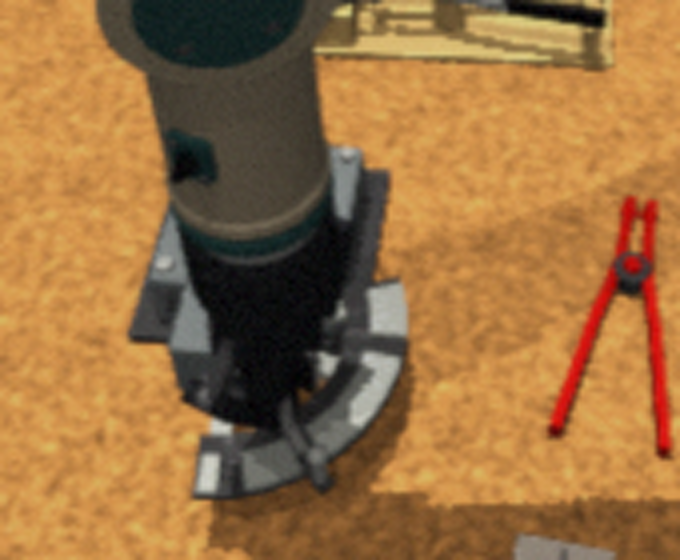

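The lever arm now points at the pin (~(318,480) in the crop). I'll release, retreat and check from both cameras.

>>> {"op": "carry_out", "data": {"deltas": [0,0,0,0,0,0,-0.3,0,0,0,0,0,0,-0.3,0,0,0,0,0,0,-0.3,0,0,0,0,0,-0.03,-0.3,0,0,0,0,0,-0.05,-1,0,0,0,-0.04,-0.03,-0.05,-1,0,0,0,0,-0.05,0,-1,0,0,0,0,-0.06,0,-1,0,0,0,0,-0.06,0,-1,0,0,0,0,-0.06,0,-1,0,0,0,0,-0.06,0,-1,0,0,0,0,0,0,-1]}}

```text
clock: 6.72
eef_pos: [524.5, -77.5, 201.7]
tool_rot: [-3.138, 0.0, 2.826]
force: [0.4, 0.1, -0.3]
width: 85.5
gripper_force: 0.0
```

```bash
cat >> h.py <<'E'
def avg(n,k=4): return np.mean([ctrl.get_image(n).astype(float) for _ in range(k)],0).clip(0,255).astype(np.uint8)
def grid(im,x0,y0,w,h,k):
    o=cv2.resize(im[y0:y0+h,x0:x0+w,::-1],(w*k,h*k),interpolation=cv2.INTER_CUBIC)
    f=lambda v,v0:int((v-v0+.5)*k-.5)
    for x in range((x0+9)//10*10,x0+w,10):
        cv2.line(o,(f(x,x0),0),(f(x,x0),6),(0,0,255),1); cv2.putText(o,str(x),(f(x,x0),18),0,.35,(0,0,255))
    for y in range((y0+9)//10*10,y0+h,10):
        cv2.line(o,(0,f(y,y0)),(6,f(y,y0)),(0,0,255),1); cv2.putText(o,str(y),(8,f(y,y0)+4),0,.35,(0,0,255))
    return o
E
python3 - <<'E'
from h import *
t=avg("top"); s=avg("side"); cv2.imwrite("t1.png",t[:,:,::-1]); cv2.imwrite("s1.png",s[:,:,::-1])
a=grid(t,130,142,95,66,6); b=grid(s,178,228,84,99,4)
o=np.zeros((600,800,3),np.uint8); o[:a.shape[0],:a.shape[1]]=a
b=cv2.resize(b,(230,271)); o[:271,570:]=b
cv2.imwrite("pics/c.png",o); st=ctrl.read_state(); print(st["eef_pos"],st["tool_rot"],st["clock"])
E
```

```text
[526.73877316 -69.22845378 201.36876062] [ 3.14124256e+00 -1.65177551e-04  2.83925441e+00] 7.125
```

View pics/c.png

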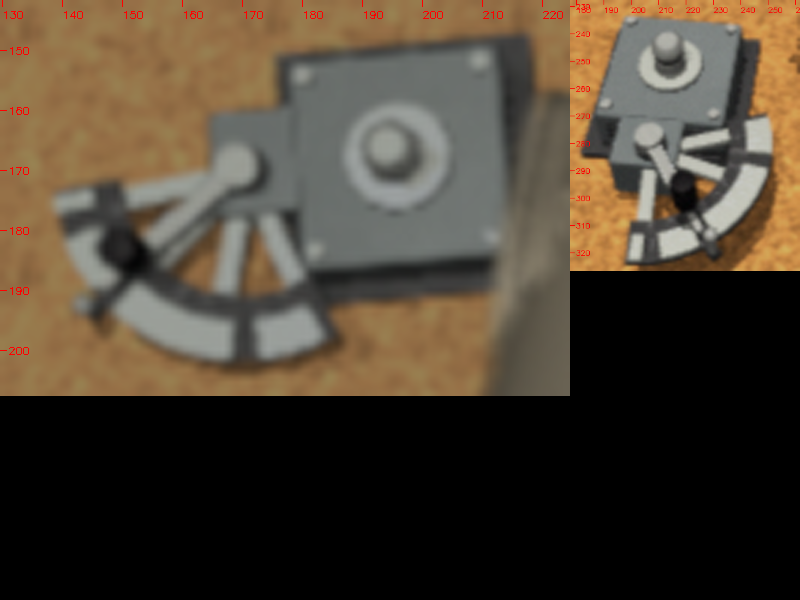

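```bash
python3 - <<'E'
from h import *
k=ray("top",(148.7,182.4),105);b=ray("top",(142.6,192.2),75);b0=ray("top",(143.6,192),75);p=ray("top",(168.1,169.2),74);st=ray("top",(193.9,166.5),88);c=ray("top",(195.2,167.6),56)
print(k,b,p,"stub",st,"collar",c)
a=lambda q:np.pi-np.arctan2(*(q-p)[1::-1])
print("angles knob,ball diff",a(k)-a(b),np.hypot(*(k-p)[:2]),np.hypot(*(b-p)[:2]), "gear yaw",np.arctan2(*(p-c)[1::-1])-np.pi/2, np.hypot(*(p-c)[:2]))
print("lever from fit pivot", a(k)+.05)
E
```

```text
[587.26008716 241.43599022 105.        ] [559.39398799 270.63672937  75.        ] [633.72357499 185.93607002  74.        ] stub [637.78022841  97.71024115  88.        ] collar [639.58108804  98.92689669  56.        ]
angles knob,ball diff 0.023271080123447252 72.38160569658264 112.69023559229575 gear yaw 0.0672192129918292 87.20611620176562
lever from fit pivot 0.9237914924709878
```

The top view shows the knob at (148.7,182.4), within ~0.02 rad of the pin's bearing, so the lever reads ~0.92. The stub is visibly raised. Next, move over the pliers' handles.

```bash
python3 - <<'E'
from h import *
print(to([483.8,-144.4,140]))
E
```

```text
[ 0.0186 -0.0846  0.0613]
```

>>> {"op": "carry_out", "data": {"deltas": [0,0,0,0.0093,-0.0423,0,-1,0,0,0,0.0093,-0.0423,0,-1,0,0,-5.8,0,0,0.015,-1,0,0,-5.8,0,0,0.015,-1,0,0,-5.8,0,0,0.015,-1,0,0,-5.8,0,0,0.015,-1,0,0,0,0,0,0,-1,0,0,0,0,0,0,-1,0,0,0,0,0,0,-1]}}

```text
clock: 8.25
eef_pos: [483.8, -145.7, 142.1]
tool_rot: [-3.141, 0.001, -3.042]
force: [-0.3, 0.4, 0.2]
width: 85.4
gripper_force: 0.0
```

```bash
python3 - <<'E'
from h import *
s=ctrl.read_state();print(to([483.8,-144.4,24]),s["eef_pos"],s["tool_rot"],s["qpos"].round(2))
E
```

```text
[-0.      0.0014  0.1181] [ 483.78632929 -145.6975121   142.11227001] [-3.14106501e+00  1.10807719e-03 -3.04205786e+00] [ 0.28  0.55 -0.06  2.01  0.06  0.58  1.85]
```

>>> {"op": "carry_out", "data": {"deltas": [0,0,0,0,0.001,0.035,-1,0,0,0,0,0,0.035,-1,0,0,0,0,0,0.028,-1,0,0,0,0,0,0.019,-1,0,0,0,0,0,0,-1,0,0,0,0,0,0,-1]}}

```text
clock: 9.0
eef_pos: [483.8, -144.9, 25.3]
tool_rot: [-3.141, 0.001, -3.042]
force: [0.6, -0.2, 0.7]
width: 85.4
gripper_force: 0.0
```

```bash
python3 - <<'E'
from h import *
s=ctrl.read_state();print(to([483.8,-144.4,24]),s["eef_pos"],s["tool_rot"],s["force"])
t=avg("top");s=avg("side"); a=grid(t,235,142,60,98,6); b=grid(s,215,170,105,60,4)
o=np.zeros((600,800,3),np.uint8); o[:588,:360]=a; o[:240,370:790]=b; cv2.imwrite("pics/d.png",o)
E
```

```text
[-0.      0.0005  0.0013] [ 483.7987062  -144.90322173   25.31639941] [-3.14103745e+00  1.23262140e-03 -3.04167181e+00] [ 0.55309134 -0.20405655  0.66788331]
```

View pics/d.png

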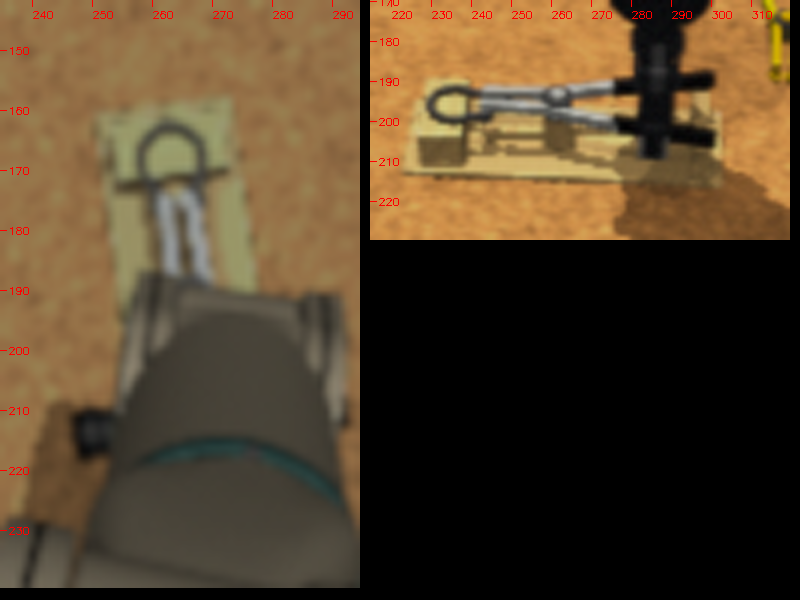

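The pictures show the fingers straddling both handles, with the ring at top (261.5,168) still in the rest. Next: close.

>>> {"op": "carry_out", "data": {"deltas": [0,0,0,0,0,0,1,0,0,0,0,0,0,1,0,0,0,0,0,0,1,0,0,0,0,0,0,1,0,0,0,0,0,0,1,0,0,0,0,0,0,1,0,0,0,0,0,0,1,0,0,0,0,0,0,1]}}

```text
clock: 10.4
eef_pos: [482.5, -145.1, 26.0]
tool_rot: [-3.141, -0.001, -3.042]
force: [-4.3, -0.2, 20.2]
width: 27.3
gripper_force: 58.2
```

>>> {"op": "carry_out", "data": {"deltas": [0,0,0,0,0,-0.004,1,0,0,0,0,0,-0.006,1,0,0,0,0,0,-0.01,1,0,0,0,0,0,-0.015,1,0,0,0,0,0,-0.015,1,0,0,0,0,0,-0.015,1,0,0,0,0,0,-0.01,1,0,0,0,0,0,0,1,0,0,0,0,0,0,1,0,0,0,0,0,0,1]}}

```text
clock: 11.65
eef_pos: [482.7, -144.6, 99.0]
tool_rot: [3.141, -0.001, -3.041]
force: [-0.0, 0.6, -1.2]
width: 26.4
gripper_force: 59.6
```

```bash
python3 - <<'E'
from h import *
st=ctrl.read_state();print(st["eef_pos"],st["tool_rot"],st["force"],st["torque"])
t=avg("top");s=avg("side");cv2.imwrite("t2.png",t[:,:,::-1]);cv2.imwrite("s2.png",s[:,:,::-1]); a=grid(t,235,142,60,98,6); b=grid(s,215,140,105,90,4)
o=np.zeros((600,800,3),np.uint8); o[:588,:360]=a; o[:360,370:790]=b; cv2.imwrite("pics/e.png",o)
E
```

```text
[ 482.73036944 -144.63828697   98.96645203] [ 3.14117014e+00 -1.12725232e-03 -3.04144323e+00] [-0.01543537  0.57524541 -1.18916407] [-0.00591488  0.14415157  0.01071216]
```

View pics/e.png

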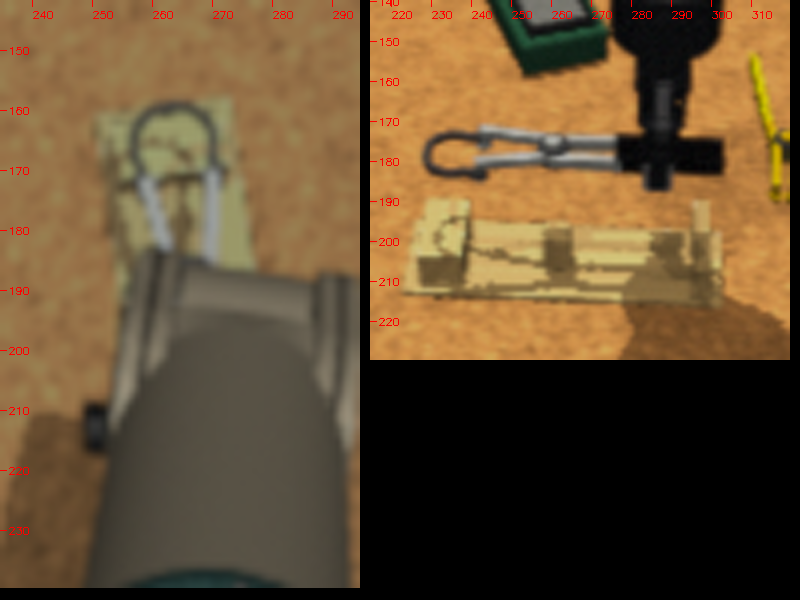

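The ring is spread and lifted. In the top view its wire runs from x=256.9 to 270.1 with the back at row 159.4, so the centre is ~(263.5,165.7). In the side view the pliers look level, with the ring centre at ~(235,179). I'll triangulate this against the kinematic estimate.

```bash
python3 - <<'E'
from h import *
print(ray("top",(263.5,165.7),113))
# kinematic guess & projections
psi=np.pi-3.0414; k=np.array([482.7+152*np.cos(psi),-144.6+152*np.sin(psi),113]);print(k,proj("top",k),proj("side",k))
f=lambda X:np.r_[proj("top",X)-[263.5,165.7],proj("side",X)-[235,178.8]]
r=least_squares(f,k);print("tri",r.x,r.fun)
# pliers pivot in side at (257.5?,175.5); 
for d in(77,0): 
  q=[482.7+(75+d)*np.cos(psi),-144.6+(75+d)*np.sin(psi),118]; print(proj("side",q))
# relaxed-level check: stub top in both
print("stub top",proj("top",[638.5,98.3,89]),proj("side",[638.5,98.3,89]))
s=cv2.imread("s1.png");t=cv2.imread("t1.png")
f=lambda X:np.r_[proj("top",X)-[193.9,166.5],proj("side",X)-[210.7,242.5]]
E
```

```text
[ 629.4172327  -129.57525479  113.        ]
[ 633.93770686 -129.3961839   113.        ] [263.40352815 164.30310608] [234.81361481 177.35425185]
tri [ 632.20204348 -129.46066427  107.26484031] [-0.0793871  -0.54904535  0.50340405  0.07816436]
[234.71763745 176.05728081]
[261.00364065 177.0471338 ]
stub top [193.66376435 166.2355746 ] [213.91756375 242.67492003]
```

The side camera shows the same small bias for the ring and the stub, so the kinematics agree and the pliers are level. Moving the ring over the stub at this height.

>>> {"op": "carry_out", "data": {"deltas": [0,0,0,-0.0013,0.01,0,1,0,0,0,-0.0025,0.02,0,1,0,0,0,-0.0038,0.03,0,1,0,0,0,-0.0044,0.035,0,1,0,0,0,-0.0044,0.035,0,1,0,0,0,-0.0044,0.035,0,1,0,0,0,-0.0038,0.03,0,1,0,0,0,-0.0025,0.02,0,1,0,0,0,-0.0014,0.011,0,1,0,0,0,0,0,0,1,0,0,0,0,0,0,1,0,0,0,0,0,0,1]}}

```text
clock: 13.55
eef_pos: [488.9, 81.8, 99.5]
tool_rot: [-3.141, -0.0, -3.043]
force: [-0.6, 0.3, -2.5]
width: 26.8
gripper_force: 59.6
```

```bash
python3 - <<'E'
from h import *
st=ctrl.read_state();print(st["eef_pos"],st["tool_rot"],st["force"],st["width"],st["clock"])
t=avg("top",8);s=avg("side",8);cv2.imwrite("t3.png",t[:,:,::-1]);cv2.imwrite("s3.png",s[:,:,::-1]); a=grid(t,180,150,36,40,11); b=grid(s,195,215,48,60,8)
o=np.zeros((600,800,3),np.uint8); o[:440,:396]=a; o[:480,400:784]=b; cv2.imwrite("pics/f.png",o)
E
```

```text
[488.91794555  81.7798902   99.49359609] [-3.14107288e+00 -2.03590491e-04 -3.04329419e+00] [-0.64841694  0.25075674 -2.50831868] 26.77338233546422 13.55
```

View pics/f.png

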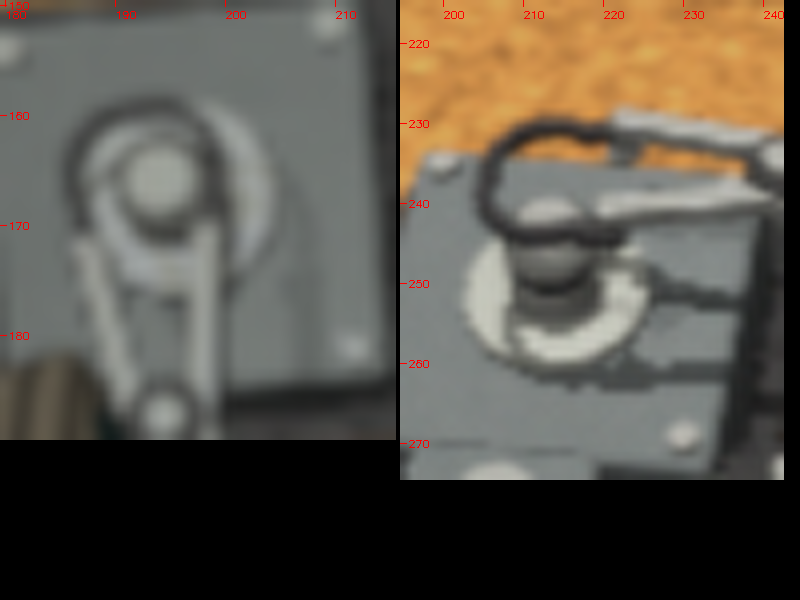

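The top view shows the ring's wire from x≈186.3 to 198.5 with its back at row 159, around the stub disc at ~(193.9,166), so the ring is slightly left. The side view shows it spread and level above the stub. I'll fit this numerically.

```bash
cat > fit.py <<'E'
from h import *
from scipy.ndimage import map_coordinates, gaussian_filter
from scipy.optimize import minimize
def samp(n,im,P):
    uv=np.array([proj(n,p) for p in P]); return map_coordinates(im,[uv[:,1],uv[:,0]],order=1)
def circ(c,r,a): return np.c_[c[0]+r*np.cos(a),c[1]+r*np.sin(a),np.full(a.shape,c[2])]
def ringfit(n,im,c0,z,psi):
    a=psi+np.radians(np.linspace(-100,100,61)); g=gaussian_filter(im,.5)
    f=lambda p: samp(n,g,circ([p[0],p[1],z],p[2],a)).mean()
    best=min((minimize(f,[c0[0]+i,c0[1]+j,20],method="Nelder-Mead",options=dict(xatol=.05,fatol=.01),bounds=[(c0[0]-15,c0[0]+15),(c0[1]-15,c0[1]+15),(17.5,22.5)]) for i in(-4,0,4) for j in(-4,0,4)),key=lambda r:r.fun)
    return best.x.round(1),round(best.fun,1)
def stubfit(n,im,c0,z,r=10):
    # bright disc: edge contrast of inside (r-2.5) versus outside (r+2.5)
    a=np.linspace(0,2*np.pi,72); g=gaussian_filter(im,.4)
    f=lambda p:-(np.mean([samp(n,g,circ([*p,z],q,a)).mean() for q in(0,3,6,8)])-samp(n,g,circ([*p,z],r+3,a)).mean())
    b=minimize(f,c0,method="Nelder-Mead",options=dict(initial_simplex=[c0,[c0[0]+4,c0[1]],[c0[0],c0[1]+4]])); return b.x.round(1),round(b.fun,1)
E
python3 - <<'E'
from fit import *
psi=np.pi-3.0433
L=lambda f:cv2.cvtColor(cv2.imread(f),cv2.COLOR_BGR2GRAY).astype(float)
t1,t3,s1,s3,s2,t2=map(L,("t1.png","t3.png","s1.png","s3.png","s2.png","t2.png"))
S=[638.5,98.3]
print("stub",[stubfit("top",i,S,89) for i in(t1,t3)],[stubfit("side",i,S,89) for i in(s1,s3)])
k=[488.9+152*np.cos(psi),81.8+152*np.sin(psi)];print("kin",k)
for z in(109,113,117):
    print(z,"top",ringfit("top",t3,k,z,psi),ringfit("top",t3-t1,k,z,psi),"side",ringfit("side",s3,k,z,psi),ringfit("side",s3-s1,k,z,psi))
k2=[633.9,-129.4]
print("rest",ringfit("top",t2,k2,113,.1),ringfit("side",s2,k2,113,.1))
E
```

```text
stub [(array([638.6,  96. ]), np.float64(-41.4)), (array([639.2,  95.5]), np.float64(-50.0))] [(array([641. ,  98.5]), np.float64(-45.8)), (array([644.5,  92.6]), np.float64(-53.5))]
kin [np.float64(640.1663211083819), np.float64(96.71643718640173)]
109 top (array([637.5,  98.6,  21.1]), np.float64(82.9)) (array([637.3,  97.1,  20.3]), np.float64(-41.8)) side (array([637.2,  97.9,  21.7]), np.float64(64.1)) (array([637.5,  97.5,  21.4]), np.float64(-76.6))
113 top (array([636.7,  97.9,  21. ]), np.float64(82.9)) (array([636.6,  96.3,  20.2]), np.float64(-41.8)) side (array([635.9, 101. ,  21.6]), np.float64(64.1)) (array([636.2, 100.7,  21.2]), np.float64(-76.6))
117 top (array([636. ,  97.2,  20.9]), np.float64(82.9)) (array([635.9,  95.6,  20.2]), np.float64(-41.8)) side (array([634.7, 104.3,  21.4]), np.float64(64.1)) (array([635. , 103.8,  21.1]), np.float64(-76.6))
rest (array([ 630.2, -129.5,   21. ]), np.float64(91.3)) (array([ 629.7, -126.1,   21.4]), np.float64(69.7))
```

```bash
python3 - <<'E'
from fit import *
L=lambda f:cv2.cvtColor(cv2.imread(f),cv2.COLOR_BGR2GRAY).astype(float)
def edge(n,im,c0,z,r,h=2.5,sgn=1):
    a=np.linspace(0,2*np.pi,90,endpoint=False); g=gaussian_filter(im,.5)
    f=lambda p:-sgn*np.median(samp(n,g,circ([*p[:2],z],p[2]-h,a))-samp(n,g,circ([*p[:2],z],p[2]+h,a)))
    b=minimize(f,[*c0,r],method="Nelder-Mead",bounds=[(c0[0]-8,c0[0]+8),(c0[1]-8,c0[1]+8),(r-2,r+2)],options=dict(initial_simplex=[[*c0,r],[c0[0]+4,c0[1],r],[c0[0],c0[1]+4,r],[*c0,r+1]])); return b.x.round(1),round(b.fun,1)
S=[638.5,97]
for n,fs in(("top",("t0.png","t1.png")),("side",("s0.png","s1.png"))):
    for f in fs: 
        im=L(f); print(f,"collar",edge(n,im,S,56,30),edge(n,im,S,56,30,4)," disc",edge(n,im,S,77 if "0" in f else 89,10),edge(n,im,S,77 if "0" in f else 89,10,4))
E
```

```text
t0.png collar (array([640.3,  97.9,  29.2]), np.float64(-27.3)) (array([640.5,  97.8,  28.8]), np.float64(-37.6))  disc (array([638.7,  96.3,   8.7]), np.float64(-28.6)) (array([638.2,  96.3,   8. ]), np.float64(-37.7))
t1.png collar (array([640.6,  97.4,  29.2]), np.float64(-27.3)) (array([640.5,  97.5,  29.4]), np.float64(-37.4))  disc (array([639.5,  96.5,   9.2]), np.float64(-29.2)) (array([638.7,  96.6,   8.2]), np.float64(-38.9))
s0.png collar (array([640.6, 100.2,  28.6]), np.float64(-48.7)) (array([640.7, 100.7,  28. ]), np.float64(-59.4))  disc (array([640.1,  96. ,  12. ]), np.float64(-30.4)) (array([641.9,  96.4,  11.9]), np.float64(-39.1))
s1.png collar (array([640.6, 100.3,  28.6]), np.float64(-50.0)) (array([640.7, 101.1,  28. ]), np.float64(-60.5))  disc (array([640.8,  98.7,  10.1]), np.float64(-36.2)) (array([640.7,  99. ,   9.2]), np.float64(-47.3))
```

>>> {"op": "carry_out", "data": {"deltas": [0,0,0,-0.0032,0,0,1,0,0,0,0,0,0.006,1,0,0,0,0,0,0.006,1,0,0,0,0,0,0.004,1,0,0,0,0,0,0,1,0,0,0,0,0,0,1,0,0,0,0,0,0,1]}}

```text
clock: 15.22
eef_pos: [492.2, 83.3, 83.6]
tool_rot: [3.142, 0.0, -3.042]
force: [0.5, -0.5, -0.9]
width: 26.4
gripper_force: 59.6
```

```bash
python3 - <<'E'
from fit import *
st=ctrl.read_state();e=st["eef_pos"];print(e,st["tool_rot"],st["force"],st["torque"],st["width"])
G=lambda i:cv2.cvtColor(i,cv2.COLOR_RGB2GRAY).astype(float)
L=lambda f:cv2.cvtColor(cv2.imread(f),cv2.COLOR_BGR2GRAY).astype(float)
t=G(avg("top",6));s=G(avg("side",6)); z=e[2]+14
for n,i,b in(("top",t,L("t1.png")),("side",s,L("s1.png"))): print(n,ringfit(n,i,[639,97.5],z,.098),ringfit(n,i-b,[639,97.5],z,.098))
E
```

```text
[492.23241498  83.30236171  83.64732956] [ 3.14151269e+00  3.27124968e-04 -3.04156967e+00] [ 0.47467236 -0.4524759  -0.93366384] [ 0.01494559  0.12041817 -0.0139896 ] 26.43849479894348
top (array([641.1,  98.9,  20.1]), np.float64(83.4)) (array([638. ,  97.2,  21.3]), np.float64(-47.7))
side (array([637.8, 102. ,  22.2]), np.float64(63.0)) (array([639.2, 101.8,  21.5]), np.float64(-66.8))
```

>>> {"op": "carry_out", "data": {"deltas": [0,0,0,-0.0005,-0.001,0.004,1,0,0,0,0,0,0.004,1,0,0,0,0,0,0.004,1,0,0,0,0,0,0.003,1,0,0,0,0,0,0,1,0,0,0,0,0,0,1]}}

```text
clock: 16.58
eef_pos: [492.7, 82.3, 68.5]
tool_rot: [3.142, -0.0, -3.042]
force: [-0.6, -0.3, -1.4]
width: 26.3
gripper_force: 59.6
```

```bash
python3 - <<'E'
from h import *
st=ctrl.read_state();print(st["eef_pos"],st["tool_rot"],st["force"],st["torque"],st["width"])
E
```

```text
[492.7133437   82.33695089  68.51485776] [ 3.14157714e+00 -3.48615566e-06 -3.04153724e+00] [-0.55869036 -0.26693499 -1.41757875] [ 0.03434464  0.11334623 -0.02258228] 26.292907230637894
```

>>> {"op": "carry_out", "data": {"deltas": [0,0,0,0,0,0.003,1,0,0,0,0,0,0.003,1,0,0,0,0,0,0.003,1,0,0,0,0,0,0.001,1,0,0,0,0,0,0,1,0,0,0,0,0,0,1,0,0,0,0,0,0,1]}}

```text
clock: 17.45
eef_pos: [492.8, 82.3, 58.6]
tool_rot: [3.142, 0.0, -3.042]
force: [0.2, -0.0, -2.1]
width: 26.5
gripper_force: 59.6
```

```bash
python3 - <<'E'
from fit import *
st=ctrl.read_state();e=st["eef_pos"];print(e,st["tool_rot"],st["force"],st["torque"],st["width"])
G=lambda i:cv2.cvtColor(i,cv2.COLOR_RGB2GRAY).astype(float)
L=lambda f:cv2.cvtColor(cv2.imread(f),cv2.COLOR_BGR2GRAY).astype(float)
t=avg("top",6);s=avg("side",6);cv2.imwrite("t4.png",t[:,:,::-1]);cv2.imwrite("s4.png",s[:,:,::-1]); z=e[2]+14
for n,i,b in(("top",G(t),L("t1.png")),("side",G(s),L("s1.png"))): print(n,ringfit(n,i,[639,97.5],z,.098),ringfit(n,i-b,[639,97.5],z,.098))
# knob: dark patch centroid before/after
for n,uv in(("top",(148.7,182.4)),("side",(219,298))):
    for im in((L("t1.png"),G(t)) if n=="top" else (L("s1.png"),G(s))):
        x,y=map(int,uv); p=np.clip(60-im[y-9:y+10,x-9:x+10],0,None); Y,X=np.mgrid[y-9:y+10,x-9:x+10]; print(n,(p*X).sum()/p.sum(),(p*Y).sum()/p.sum())
E
```

```text
[492.76394348  82.30857206  58.56152659] [ 3.14157912e+00  1.51567409e-04 -3.04155985e+00] [ 0.15527754 -0.03309433 -2.0981356 ] [-0.02536676  0.14785548 -0.05328079] 26.525035446621064
top (array([640.4,  98. ,  19. ]), np.float64(78.5)) (array([639.7,  97.1,  20.4]), np.float64(-66.8))
side (array([642. ,  92.2,  20.1]), np.float64(94.6)) (array([643.2, 105.2,  17.5]), np.float64(-62.9))
top 151.29141835518473 184.0792610250298
top 151.31678189817725 184.11942174732872
side 219.17601332593003 298.6907273736813
side 219.21216190293498 298.69748705160174
```

```bash
python3 -c "
from cell import ctrl
print(ctrl.finish_job())"
```

```text
the job is handed in; nothing more can be done
None
```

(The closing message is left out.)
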